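Pin the shaft and lock the pin's loop

TASK

Take the red-headed hitch pin out of the wooden block and push it down through the cross hole in the end of the steel shaft until its shoulder rests fully on the shaft, with its wire loop towards the shaft's free end; then swing the loop down over the shaft end until it snaps shut, and let go. The shaft may have slid in its bearing, so feel for the hole gently, never forcing the pin hard against the stand, and leave the other things on the bench where they are.

Things in the scene. Friction and masses are not known exactly. Their poses are not given: they have to be found in the camera images.
- pin: Hitch pin, 0.09 kg: red head on a round steel shank. Origin on its axis under the steel shoulder; z up the head, the loop reaches to -x. Shank 8 mm in diameter down to z = -34 mm, its last 2 mm bevelled to 6.4 mm; shoulder disc 18 mm in diameter, z 0 to 3 mm. Starts upright in the wooden block, shoulder on the wood, loop open.
- head (a point): Middle of the pin's red head, pin frame (0, 0, 27) mm, pin axes. Head 16 mm (x) by 14 mm (y), z 3 to 42 mm in the pin frame. Grip it from above by its two y faces, fingertips no lower than z = 12 mm, so that they stay above the loop and its hinge.
- loop (a joint): Angle (rad) of the pin's sprung wire loop about its hinge at pin z = +6.5 mm, along pin y: 0 = open, level, straight out to the pin's -x; 1.45 = shut, hanging down beside the shank. An over-centre spring in the head holds it at either end: pressed off 0 it resists with about 4 N at the bar; past about 0.73 it snaps to 1.45 by itself.
- bar (a point): Middle of the loop's cross bar (4.4 mm wire), 46 mm from the hinge; legs at pin y = +-19.5 mm. Press on the bar from above with closed fingers and follow it: it moves 30 mm down and 12 mm in towards the pin before it snaps. Shut, the legs straddle the shaft end, the bar lies under the shaft out of reach, and the pin is locked.
- stand: Green bearing block on a grey base plate, fixed. Origin on the bench, z up. Block x +10 to +60 mm, 56 mm wide (y), 94 mm high; bearing from x = +3 mm; plate x -20 to +90 mm, 120 mm wide, 10 mm high. A steel shaft along x, axis 70 mm high, sticks out to -x. It slides in the bearing, stiffly (about 12 N); how far it sticks out at the start varies by 30 mm and is not measured.
- mark (a point): Point on the line of the shaft's flat top, stand frame (-32, 0, 82) mm, stand axes. The shaft's upright cross hole (10 mm in diameter, right through) lies on this line, its centre anywhere from 2 to 32 mm outboard (-x) of the mark: feel for it. Shaft there 24 mm square, top level at z = 82 mm from 16 mm inboard to 14 mm outboard of the hole; it ends 19 mm outboard of it.
- rack: Light wooden storage block 75x110x50 mm, fixed, with one upright hole 11 mm in diameter, 28 mm from its middle along its y. Origin at the centre of its underside. The pin stands in this hole, at y = +28 mm.
- tape_measure: Bystander, loose: yellow and black tape measure 62x81x33 mm; origin at the centre of its underside. Leave it alone.
- sanding_block: Bystander, loose: cork sanding block 66x110x29 mm; origin at the centre of its underside. Leave it alone.
- screwdriver: Bystander, loose: black-handled screwdriver 210 mm long, lying; origin at the centre of its underside. Leave it alone.
- jam_jar: Bystander, loose: clear glass jar with lid, 64 mm across, 97 mm tall; origin at the centre of its underside. Leave it alone.
Not all that is in view belongs to the job. There is more than one size of the stand; the one meant has the size given above.

How it is judged:
By the outcome, as a careful person would: the job done as asked, in the order asked, and still so for the second after the job is handed in, with the robot touching nothing.
It also fails if it takes over 72 s, if anything falls off the work surface, if the arm or the gripper's body presses on something with over 40 N, if the wrist force passes 120 N, or if a joint passes its speed limit or range.

ROBOT

A 6-joint arm with a two-finger parallel gripper is mounted at the origin on a cart in front of the work surface, level with it; the furniture and walls round the work are solid. World frame = base frame: x ahead of the robot, y to its left, z up, the work surface at z = 0. Lengths are in mm, angles in degrees, forces in N, time in s.
With the tool pointing down it reaches from about 300 to 850 mm from the base axis. Payload 4.2 kg.
Tool frame: the origin (TCP) lies at the centre of the arm's flange, where the gripper is bolted on; the fingertips stand 191 mm ahead of it and the grasp point (between the pads) lies 172 mm ahead of it; y points along the fingers, x is the direction in which the jaws open and shut, and the axes are right-handed (so a half turn about y gives the same grasp; the last joint's range is limited). The gripper opens to 91 mm and grips with 3 to 60 N. Pads are 32 mm wide; open, the fingers measure 118 mm over their backs; the gripper's body (76 mm by 178 mm) begins 60 mm behind the grasp point.
Start: joints at [75.917, 18.312, 89.639, -0, 72.044, -1.146], TCP at [128.731, 560.403, 404.776] pointing down, gripper open.
Joint ranges: [-177.97, 177.97], [-48.28, 115.42], [12.27, 149.76], [-77.06, 257.06], [2.81, 150.46], [-146.56, 146.56]. Speed limits (degrees/s): [147.25, 147.25, 180, 180, 180, 180].

INTERFACE

Orientations are given as [roll, pitch, yaw] about the fixed x, y, z axes, in that order (R = Rz(yaw) Ry(pitch) Rx(roll)).
In Python, from workcell import env gives the robot as it stands.
- The arm moves only by the tool carry_out, never from a script. Its argument "increments" is a list of rows, each a list of 3 entries, a list of its own where there are three numbers: the turn, a rotation vector about the tool's x, y, z in rad, then the shift along the tool's x, y, z in mm, then the closure, from 0 (fully open) to 1 (shut). In form: [[[wx, wy, wz], [dx, dy, dz], claw], ...]. A call has 1 to 10 rows; each row is the pose to reach, as a shift and turn from the pose commanded when the call began, along the tool's axes at that moment; what a row does not reach only later rows make up. A row lasts 1/12 s, in which the tool goes at most 41.7 mm and 7.16 degrees, less where a joint would pass 70% of its speed; a pose out of reach is approached as far as the arm can. A call with a gripper value outside its range is refused whole. The fingers move at their own pace and stop on an object; "force" is the grip in N (left out, the last holds). Time passes only in rows, so rows that repeat a pose let the fingers close. It gives the time, the measured TCP pose, the force and the opening at its end, in the units of the state.
- env.state(): the state, without advancing time (a new reading comes with each control period).
- env.grab_frame(name): name is "scene" or "top" or "wrist"; returns a dict with "frame" (384x512x3 uint8, blue, green, red), "z_map" (384x512 float32, mm along the optical axis (not along the pixel's ray), 0 where there is no reading), "camera_matrix" (3x3 intrinsics, pixels), "k1" (the pictures are not rectified: a ray, as slopes to the right and down, at radius r is drawn at 1 + k1 r^2 times it, then the intrinsics apply), "rvec" (rotation vector, rad) and "tvec" (3), from world to camera coordinates, as OpenCV has them; the wrist camera has in their place "hand_eye" (4x4, takes a point from camera to tool coordinates, whose origin is the TCP and whose axes are the tool frame's). Camera axes: x right, y down, z forward; pixel columns grow to the right and rows downward; lengths in mm; the calibration is good to about 2 mm. A picture is of the moment at which its call begins: read the wrist's pose just before it.
- env.job_done(): hands the job in, once; it reports no verdict.
The state is a dict: "time_s": time; "qpos": joint angles; "qvel": joint speeds; "effort": joint torques, N m; "ee_pos": TCP position; "ee_rot": TCP orientation; "force": force on the tool from outside, world axes, zero at the start; "torque": the same for the moment, N m; "gripper_width": finger opening in mm.
Only numpy, scipy, OpenCV 4.12 (cv2) and the standard library are available. Lean on these libraries where they do the work, as an engineer would, in place of code of your own. Each camera call takes 0.05 s, during which the arm holds its last target. There are 200 camera calls.

## Working session

There is one attempt and no reset: what is moved stays moved. The work goes in short steps, Python scripts to look and compute and a tool call to move; the robot and the scene stay as the last step left them, time stands still between calls to the robot, and variables do not carry over. Pictures are saved under pics/ and viewed, about 8 in all and at most 12, crops included, and the job is handed in when it is done.

Besides the shell and the picture viewer there is one more tool, called after "Request:" as name(argument=value, ...) on one line, values as JSON. carry_out: Moves the arm, as the interface text tells. Its arguments: {"type":"object","properties":{"increments":{"type":"array","items":{"type":"array"}},"force":{"type":"number"}},"required":["increments"]}

```bash
mkdir -p pics; cat > h.py <<'E'
import numpy as np, cv2
from scipy.spatial.transform import Rotation as R
from workcell import env
def grab(name):
    s=env.state(); f=env.grab_frame(name)
    if 'hand_eye' in f:
        T=np.eye(4); T[:3,:3]=R.from_euler('xyz',s['ee_rot'],degrees=True).as_matrix(); T[:3,3]=s['ee_pos']
        f['c2w']=T@np.array(f['hand_eye'])
    else:
        W=np.eye(4); W[:3,:3]=cv2.Rodrigues(np.array(f['rvec'],float))[0]; W[:3,3]=np.ravel(f['tvec'])
        f['c2w']=np.linalg.inv(W)
    return f
def rays(f,uv):
    K=np.array(f['camera_matrix'],float)
    p=cv2.undistortPoints(np.array(uv,float).reshape(-1,1,2),K,np.array([f['k1'],0,0,0.]))[:,0]
    return np.c_[p,np.ones(len(p))]
def cloud(f):
    h,w=f['z_map'].shape
    g=np.stack(np.meshgrid(np.arange(w),np.arange(h)),-1).reshape(-1,2)
    P=rays(f,g)*f['z_map'].reshape(-1,1)
    return (P@f['c2w'][:3,:3].T+f['c2w'][:3,3]).reshape(h,w,3)
def onz(f,uv,z):
    d=rays(f,uv)@f['c2w'][:3,:3].T; o=f['c2w'][:3,3]
    return o+d*((z-o[2])/d[:,2])[:,None]
E
python3 - <<'E'
from h import *
import pickle
a=grab('scene');b=grab('top')
pickle.dump((a,b),open('ab.pkl','wb'))
cv2.imwrite('pics/a.png',np.vstack([a['frame'],b['frame']])[:, :])
im=np.hstack([a['frame'],b['frame']]); cv2.imwrite('pics/ab.png',cv2.resize(b['frame'],(800,600)));cv2.imwrite('pics/sc.png',cv2.resize(a['frame'],(800,600)))
print(env.state())
E
```

```text
{'time_s': 0.1, 'qpos': array([ 7.59162230e+01,  1.83500757e+01,  8.96976664e+01, -4.63246407e-05,
        7.20454007e+01, -1.14596465e+00]), 'qvel': array([ 0.08548186, -0.08212455,  0.00060817, -0.01416921,  0.07704733,
       -0.03122276]), 'effort': array([ 2.80999620e-04, -4.13337278e+01, -2.32509470e+01,  7.28666992e-02,
        4.19552845e-02, -7.07574509e-05]), 'ee_pos': array([128.70618518, 560.27398453, 403.99493898]), 'ee_rot': array([-89.99818122,   0.0931251 ,  77.06220344]), 'force': array([-0.1211475 ,  0.13071553,  0.63098472]), 'torque': array([-0.00753731, -0.06516206,  0.02040186]), 'gripper_width': 90.94342872719652}
```

View pics/ab.png

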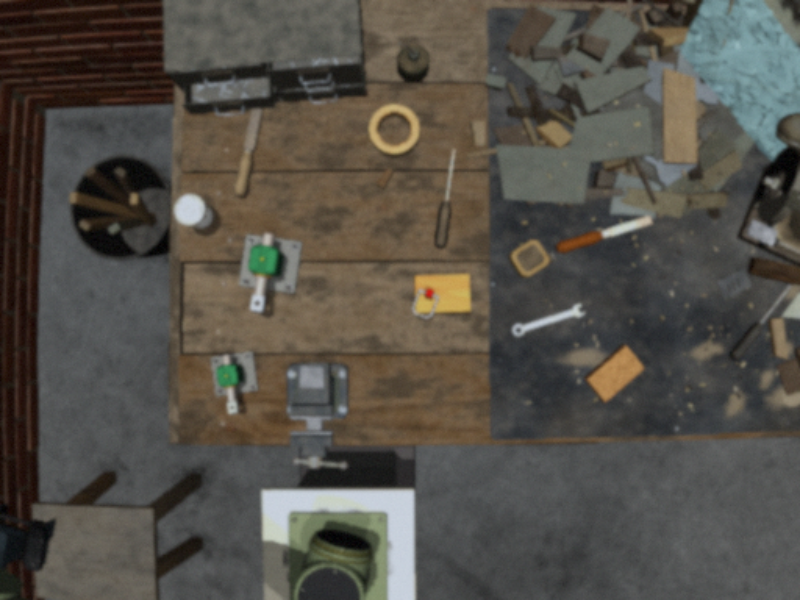

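View pics/sc.png

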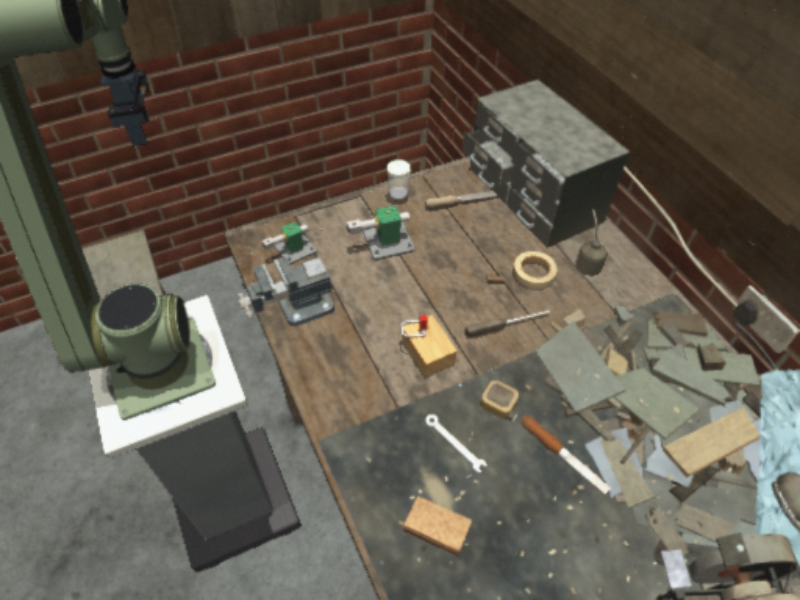

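The top view shows two green stands: a larger one at (263,262) and a smaller one at (228,376). The pin's red head is at (429,294) in the yellow rack at (443,294), with the loop pointing down the image. I'll measure both stands and confirm in a crop.

```bash
python3 - <<'E'
from h import *
import pickle
a,b=pickle.load(open('ab.pkl','rb'))
crops=[]
for nm,f in (('scene',a),('top',b)):
    C=cloud(f); im=f['frame']; hsv=cv2.cvtColor(im,cv2.COLOR_BGR2HSV)
    W=(C[...,2]>-20)&(f['z_map']>0)&(C[...,0]>200)&(C[...,0]<900)&(np.abs(C[...,1])<700)
    g=(cv2.inRange(hsv,(50,120,30),(80,255,255))>0)&W
    n,l,st,ce=cv2.connectedComponentsWithStats(g.astype(np.uint8))
    for i in range(1,n):
        if st[i,4]<30: continue
        P=C[l==i]; zt=np.percentile(P[:,2],95); T=P[P[:,2]>zt-6]
        r=cv2.minAreaRect(T[:,:2].astype(np.float32))
        print(nm,'green',ce[i].round(),st[i,4],'ztop',zt.round(1),'rect',np.round(r[0],1),np.round(r[1],1),round(r[2],1))
    rd=((cv2.inRange(hsv,(0,170,80),(6,255,255))|cv2.inRange(hsv,(174,170,80),(180,255,255)))>0)&W
    n,l,st,ce=cv2.connectedComponentsWithStats(rd.astype(np.uint8))
    for i in range(1,n):
        if st[i,4]<8: continue
        P=C[l==i]; T=P[P[:,2]>np.percentile(P[:,2],95)-5]
        print(nm,'red',ce[i].round(),st[i,4],'z',np.percentile(P[:,2],[5,50,95]).round(1),T.mean(0).round(1))
    y=(cv2.inRange(hsv,(14,120,90),(28,255,255))>0)&W&(C[...,2]>35)&(C[...,2]<65)&(abs(C[...,1])<250)
    if y.sum()>20:
        P=C[y];r=cv2.minAreaRect(P[:,:2].astype(np.float32));print(nm,'rack',np.median(P[:,2]).round(1),r)
    # steel shafts
def crop(f,u,v,w):
    return cv2.resize(f['frame'][v-w*3//4:v+w*3//4,u-w:u+w],(400,300),interpolation=cv2.INTER_CUBIC)
cv2.imwrite('pics/c.png',np.vstack([np.hstack([crop(b,165,180,50),crop(b,148,243,40)]),np.hstack([crop(b,278,188,40),crop(a,240,150,80)])]))
E
```

```text
scene red [271. 206.] 31 z [65.8 85.4 90. ] [ 551.  -191.8   88.3]
scene rack 46.9 ((539.2418823242188, -199.34991455078125), (102.44403076171875, 42.248104095458984), 48.35140609741211)
top green [170. 166.] 286 ztop 97.2 rect [620.5 134.8] [50.1 49.7] 81.1
top green [147. 240.] 149 ztop 73.2 rect [392.1 210.1] [35.5 37.4] 7.6
top red [274. 187.] 17 z [87.2 91.5 95.6] [ 553.7 -190.5   92.6]
top rack 50.3 ((553.1058959960938, -206.11582946777344), (75.09868621826172, 85.94967651367188), 2.2417972087860107)
```

View pics/c.png

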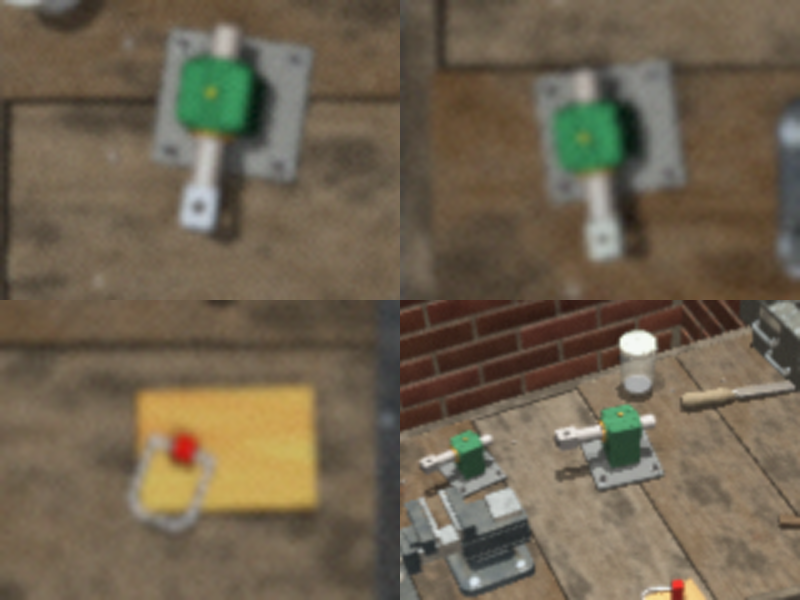

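The larger stand (block top measured at 97 mm against 94 given, about 50×50) fits the description. The small one is 73 mm high, so it's a decoy. The crop shows the cross hole at about (199,207) in the top-left panel. The loop points roughly to world -x. Next I work out the moves.

```bash
cat >> h.py <<'E'
def inc(target,yaw,cur=None,roll=None):
    """increments (turn, shift) from current measured pose to world target pos with tool down, tool-x yaw deg"""
    s=env.state(); R0=R.from_euler('xyz',s['ee_rot'],degrees=True); R1=R.from_euler('xyz',[-90,0,yaw],degrees=True)
    print('turn',(R0.inv()*R1).as_rotvec().round(4),'shift',R0.inv().apply(np.array(target)-s['ee_pos']).round(1))
E
python3 - <<'E'
from h import *
import pickle
a,b=pickle.load(open('ab.pkl','rb'))
h=onz(b,[[164.75,194]],82)[0];print('hole',h)
f=grab('wrist');print(np.round(f['hand_eye'],2),f['camera_matrix'])
inc([553,-190,404],79)
inc([h[0],h[1],404],82)
E
```

```text
hole [534.27082091 147.43393257  82.        ]
[[ 1.   -0.    0.   -0.65]
 [-0.   -0.27  0.96 20.58]
 [ 0.   -0.96 -0.27 76.4 ]
 [ 0.    0.    0.    1.  ]] [[324.12449143   0.         254.60103642]
 [  0.         324.12449143 195.33771426]
 [  0.           0.           1.        ]]
turn [-0.0001 -0.0338 -0.0013] shift [-636.2    1.  -581.5]
turn [-0.0001 -0.0862 -0.0013] shift [-311.6    0.5 -487.7]
```

Request:
carry_out(increments=[[[0,-0.04,0],[-156,0,-244],0],[[0,-0.086,0],[-312,0,-488],0],[[0,-0.086,0],[-312,0,-488],0],[[0,-0.086,0],[-312,0,-488],0],[[0,-0.086,0],[-312,0,-488],0],[[0,-0.086,0],[-312,0,-488],0],[[0,-0.086,0],[-312,0,-488],0],[[0,-0.086,0],[-312,0,-488],0],[[0,-0.086,0],[-312,0,-488],0],[[0,-0.086,0],[-312,0,-488],0]], force=30)

```text
time_s: 0.98
ee_pos: [421.5, 261.2, 404.7]
ee_rot: [-90.0, -0.0, 82.0]
force: [0.3, 1.2, 0.3]
gripper_width: 91.4
```

```bash
python3 -c "
from h import *
inc([534,147,404],82)"
```

```text
turn [-0.0001 -0.0001  0.0001] shift [ -97.5    0.7 -127.3]
```

Request:
carry_out(increments=[[[0,0,0],[-25,0,-32],0],[[0,0,0],[-50,0,-65],0],[[0,0,0],[-75,0,-97],0],[[0,0,0],[-97,0,-127],0],[[0,0,0],[-97,0,-127],0],[[0,0,0],[-97,0,-127],0]])

```text
time_s: 1.48
ee_pos: [533.8, 147.9, 404.0]
ee_rot: [-89.9, 0.0, 81.8]
force: [-0.6, 0.6, 0.1]
gripper_width: 91.3
```

```bash
python3 - <<'E'
from h import *
import pickle
f=grab('wrist'); pickle.dump(f,open('w1.pkl','wb'))
print(env.state()['ee_pos'])
cv2.imwrite('pics/w1.png',cv2.resize(f['frame'],(768,576)))
C=cloud(f);hsv=cv2.cvtColor(f['frame'],cv2.COLOR_BGR2HSV)
g=(cv2.inRange(hsv,(50,120,30),(80,255,255))>0)&(C[...,2]>85)&(C[...,2]<105)
P=C[g];print(np.median(P[:,2]),cv2.minAreaRect(P[:,:2].astype(np.float32)))
s=(hsv[...,1]<60)&(C[...,2]>74)&(C[...,2]<90)&(abs(C[...,1]-147)<45)&(C[...,0]<590)
P=C[s];print(np.median(P[:,2]),len(P))
for x in range(490,590,5):
    q=P[abs(P[:,0]-x)<2.5]
    if len(q)>5: print(x,np.percentile(q[:,1],[3,50,97]).round(1),len(q),np.median(q[:,2]).round(1))
E
```

```text
[532.95113808 148.87474396 404.14757389]
nan ((0.0, 0.0), (0.0, 0.0), 0.0)
80.48652055039338 1519
515 [145.5 150.3 158.1] 29 76.3
520 [141.3 151.8 162.9] 134 80.5
525 [140.7 151.9 163.3] 132 81.5
530 [139.7 152.4 162.6] 100 81.4
535 [138.9 150.7 162.2] 84 81.3
540 [138.3 149.7 161.3] 133 81.2
545 [137.6 149.  160.4] 119 81.6
550 [139.  149.4 160.2] 95 80.6
555 [137.8 147.5 157.7] 104 79.3
560 [137.2 147.1 156.9] 103 79.5
565 [136.4 145.5 155.6] 98 79.5
570 [135.6 145.7 155.6] 99 79.6
575 [134.9 144.8 154.2] 93 79.6
580 [134.2 143.9 153.3] 95 79.4
585 [133.5 143.5 152.6] 88 79.6
  return _methods._mean(a, axis=axis, dtype=dtype,
  ret = ret.dtype.type(ret / rcount)
```

View pics/w1.png

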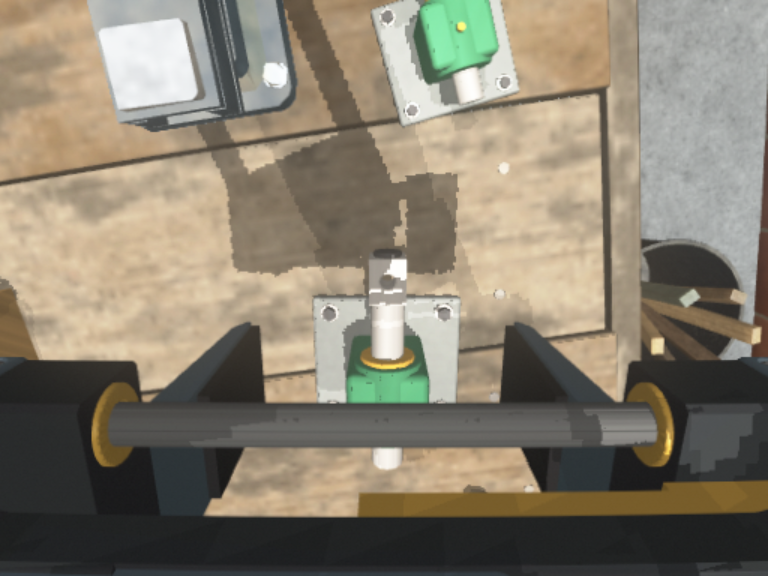

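The wrist view shows the target stand below. The shaft end is at rows 250–305, its cross hole is a dark spot at about (388,282), and the fingers frame it. I locate the hole, then work out the move to the pin.

```bash
python3 - <<'E'
from h import *
import pickle
f=pickle.load(open('w1.pkl','rb'))
g=cv2.cvtColor(f['frame'],cv2.COLOR_BGR2GRAY)
print(g[176:200,244:274])
z=f['z_map'][176:200:2,244:274];C=cloud(f)[176:200:2,244:274,2];print(C.round(0).astype(int))
w=np.clip(150-g[183:194,253:265].astype(float),0,None)
inc([553,-190,404],79)
E
```

```text
[[107 117 153 155 155 157 157 156 155 155 156 158 159 159 159 160 253 254
  254 254 254 254 254 254 253 254 254 150 109 107]
 [105 107 152 155 156 158 158 156 156 156 156 157 159 159 159 159 253 254
  254 254 254 254 254 254 253 254 254 151 108 106]
 [105 106 152 155 157 158 158 156 156 155 158 158 158 158 159 159 253 254
  254 254 254 254 254 254 253 254 254 150 107 105]
 [105 104 151 154 156 158 157 156 157 155 158 158 159 159 195 198 253 254
  254 254 254 254 254 254 253 254 254 148 106 104]
 [103 104 151 155 156 158 157 157 157 156 156 156 157 159 253 254 254 254
  254 254 254 254 254 253 253 253 254 148 104 103]
 [105 104 152 155 157 157 157 157 156 156 157 148 171 182 252 253 254 254
  254 254 254 254 254 253 253 254 254 156 117 116]
 [106 106 152 155 157 158 156 157 157 156 156 156 235 239 238 238 248 253
  254 254 254 254 254 253 253 253 254 190 166 164]
 [109 106 152 156 156 158 158 158 157 155 149 130 150 130 127 128 171 223
  247 253 254 254 254 253 253 254 254 189 164 163]
 [108 108 151 155 157 158 157 157 157 149 131 113 108 106 107 106 107 174
  197 245 252 252 252 253 
[... 2761 characters left out ...]
3  -1   1  -1]
 [  0  -1  81  81  82  82  82  81  82  81  78  74  71  71  71  70  71  75
   78  80  82  81  81  81  81  82  81   0  -1  -1]
 [  0  -1  82  82  82  81  80  80  81  81  82  81  80  79  77  79  80  80
   80  82  80  81  81  82  81  80  83  -1  -2   0]
 [ -1   2  81  82  82  81  81  82  81  81  81  80  81  81  82  80  82  82
   81  81  81  81  81  82  81  81  82   0   0   0]
 [ -1  -1  81  82  81  81  81  82  82  82  82  81  81  82  83  81  83  81
   84  82  81  82  82  82  82  81  82  -1   0   0]
 [  7   7  81  82  82  82  81  81  82  82  81  82  82  82  82  84  82  81
   82  82  80  82  81  82  83  80  81   6   8   7]]
turn [-0.0017  0.0506 -0.    ] shift [-332.7    0.   -67.6]
```

Request:
carry_out(increments=[[[0,0.02,0],[-30,0,-6],0],[[0,0.04,0],[-70,0,-14],0],[[0,0.05,0],[-110,0,-22],0],[[0,0.05,0],[-150,0,-30],0],[[0,0.05,0],[-190,0,-38],0],[[0,0.05,0],[-230,0,-46],0],[[0,0.05,0],[-270,0,-55],0],[[0,0.05,0],[-305,0,-62],0],[[0,0.05,0],[-333,0,-68],0],[[0,0.05,0],[-333,0,-68],0]])

```text
time_s: 2.37
ee_pos: [553.8, -192.7, 404.5]
ee_rot: [-90.0, 0.1, 79.0]
force: [0.1, 0.7, -0.4]
gripper_width: 91.2
```

Request:
carry_out(increments=[[[0,0,0],[0,0,0],0],[[0,0,0],[0,0,0],0]])

```text
time_s: 2.53
ee_pos: [553.6, -188.3, 404.6]
ee_rot: [-89.9, -0.1, 79.2]
force: [0.3, 0.3, 0.2]
gripper_width: 91.3
```

```bash
python3 - <<'E'
from h import *
import pickle
f1=pickle.load(open('w1.pkl','rb')); print('hole',onz(f1,[[258.1,187.5]],82)[0].round(1))
f=grab('wrist'); pickle.dump(f,open('w2.pkl','wb'))
print(env.state()['ee_pos'],env.state()['ee_rot'])
cv2.imwrite('pics/w2.png',cv2.resize(f['frame'][100:340,110:430],(800,600)))
C=cloud(f);hsv=cv2.cvtColor(f['frame'],cv2.COLOR_BGR2HSV)
rd=((cv2.inRange(hsv,(0,150,60),(7,255,255))|cv2.inRange(hsv,(173,150,60),(180,255,255)))>0)
P=C[rd&(C[...,2]>40)&(C[...,2]<110)];print(len(P),np.percentile(P[:,2],[5,50,95]))
T=P[P[:,2]>np.percentile(P[:,2],90)-4];print(T.mean(0),cv2.minAreaRect(T[:,:2].astype(np.float32)))
v,u=np.nonzero(rd&(C[...,2]>40)&(C[...,2]<110));print(u.min(),u.max(),v.min(),v.max())
E
```

```text
hole [534.1 150.7  82. ]
[ 553.67283047 -188.06315368  404.76998306] [-8.99710069e+01 -4.68742667e-02  7.92420861e+01]
302 [62.95918246 90.487983   92.32278129]
[ 552.2163676  -188.37851629   90.95649723] ((552.383056640625, -188.31759643554688), (13.386113166809082, 14.293499946594238), 70.8086929321289)
247 262 174 196
```

View pics/w2.png

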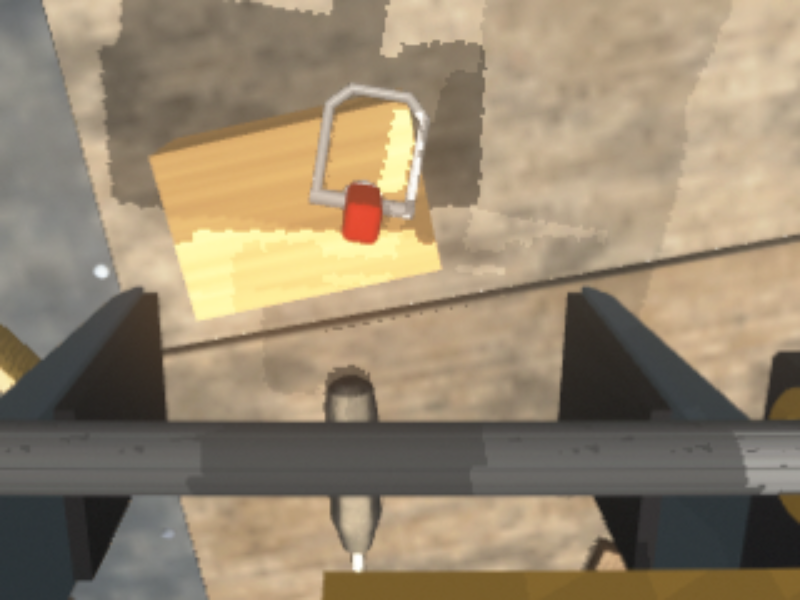

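The crop shows the red head at about (362,215), hinge ends at (315,197) and (410,212), and loop bar at about (380,91). The loop is turned about 10° relative to the tool.

```bash
python3 - <<'E'
from h import *
import pickle
f=pickle.load(open('w2.pkl','rb'))
p=np.array([[315,197],[410,212],[327,108],[425,118],[350,87],[405,95]])/2.5+[110,100]
q=onz(f,p,56.5);print(q.round(1))
m=(q[0]+q[1])/2-(q[4]+q[5])/2;print('yaw pin axis',np.degrees(np.arctan2(m[1],m[0])),np.linalg.norm(m))
d=q[1]-q[0];print('yaw hinge-90',np.degrees(np.arctan2(d[1],d[0]))-90,np.linalg.norm(d), (q[0]+q[1])/2)
inc([552.3,-188.3,300],73);inc([552.3,-188.3,300],71)
E
```

```text
[[ 547.4 -206.8   56.5]
 [ 561.1 -169.3   56.5]
 [ 512.4 -194.7   56.5]
 [ 523.8 -156.6   56.5]
 [ 506.  -184.    56.5]
 [ 513.2 -162.9   56.5]]
yaw pin axis -18.066513833301258 46.98299857545597
yaw hinge-90 -20.022365068948872 39.94632689208619 [ 554.23791543 -188.03516994   56.5       ]
turn [-0.0006  0.1089  0.0008] shift [ -0.6 104.8   1.3]
turn [-0.0006  0.1439  0.0008] shift [ -0.6 104.8   1.3]
```

Request:
carry_out(increments=[[[0,0.07,0],[0,20,1],0.3],[[0,0.144,0],[0,50,1],0.4],[[0,0.144,0],[0,80,1],0.4],[[0,0.144,0],[0,105,1],0.4],[[0,0.144,0],[0,125,1],0.4],[[0,0.144,0],[0,138,1],0.4],[[0,0.144,0],[0,146,1],0.4],[[0,0.144,0],[0,147,1],0.4],[[0,0.144,0],[0,147,1],0.4]], force=10)

```text
time_s: 3.33
ee_pos: [553.1, -188.7, 258.0]
ee_rot: [-90.0, -0.0, 71.0]
force: [0.7, 0.4, 0.6]
gripper_width: 54.5
```

Request:
carry_out(increments=[[[0,0,0],[0,0,0],0.6],[[0,0,0],[0,0,0],0.8],[[0,0,0],[0,0,0],1],[[0,0,0],[0,0,0],1],[[0,0,0],[0,0,0],1],[[0,0,0],[0,0,0],1]])

```text
time_s: 3.83
ee_pos: [552.8, -189.8, 258.0]
ee_rot: [-90.0, -0.0, 70.9]
force: [-0.7, -0.9, -0.5]
gripper_width: 17.7
```

Request:
carry_out(increments=[[[0,0,0],[0,0,0],1],[[0,0,0],[0,0,0],1],[[0,0,0],[0,0,0],1]], force=40)

```text
time_s: 4.08
ee_pos: [552.8, -189.7, 257.9]
ee_rot: [-90.0, -0.0, 70.9]
force: [-0.2, -0.1, 0.9]
gripper_width: 13.7
```

```bash
python3 - <<'E'
from h import *
s=env.state();print(s['ee_pos'],s['ee_rot'],s['gripper_width'],s['force'])
f=grab('wrist')
cv2.imwrite('pics/w3.png',cv2.resize(f['frame'][60:300,110:430],(800,600)))
E
```

```text
[ 552.84704349 -189.71914062  257.87344932] [-9.00062933e+01 -1.15927452e-02  7.08658680e+01] 13.677685525306341 [-0.18855938 -0.05862891  0.93795648]
```

View pics/w3.png

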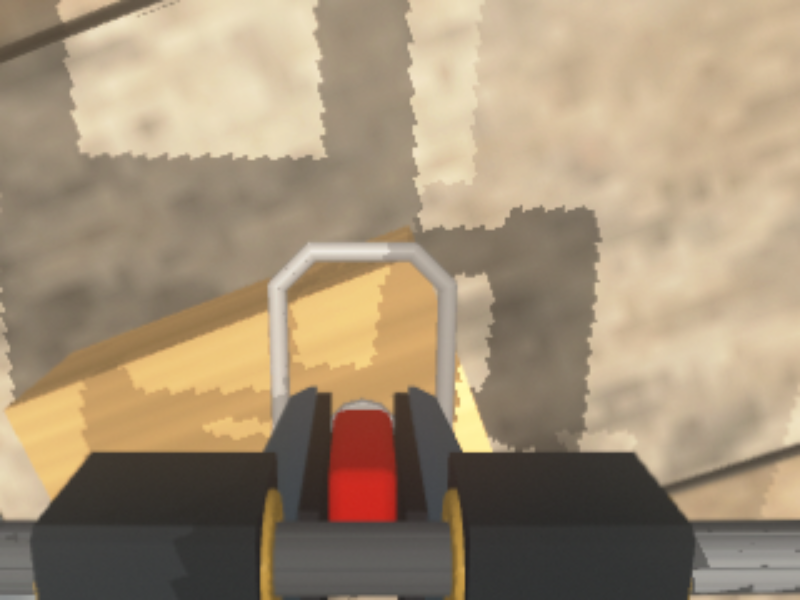

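```bash
python3 - <<'E'
from h import *
f=grab('wrist');s=env.state()
p=np.array([[362,251]])/2.5+[110,60]
q=onz(f,p,56.5)[0]
R0=R.from_euler('xyz',s['ee_rot'],degrees=True)
t=R0.inv().apply(q-s['ee_pos']);print('bar tool',t.round(1),'pin z off',(t[2]-46).round(1))
# hover: pin axis over hole, tip at z=95 -> origin z 129
off=np.array([0,0,t[2]-46]); Rt=R.from_euler('xyz',[-90,0,81.9],degrees=True)
inc(np.array([552.8,-189.7,330]),71)
inc(np.array([534.1,150.7,0])-Rt.apply(off)+[0,0,330],81.9)
E
```

```text
bar tool [ -0.4 201.4  46. ] pin z off 0.0
turn [ 0.0001 -0.0022  0.0001] shift [  0.  -72.1   0. ]
turn [ 1.000e-04 -1.925e-01  1.000e-04] shift [315.5 -72.1 129.2]
```

Request:
carry_out(increments=[[[0,0,0],[0,-8,0],1],[[0,0,0],[0,-20,0],1],[[0,0,0],[0,-35,0],1],[[0,0,0],[0,-55,0],1],[[0,0,0],[0,-75,0],1],[[0,0,0],[0,-92,0],1],[[0,0,0],[0,-102,0],1],[[0,0,0],[0,-102,0],1]])

```text
time_s: 4.85
ee_pos: [553.2, -189.9, 362.2]
ee_rot: [-90.3, 0.0, 70.9]
force: [0.5, 0.1, -1.3]
gripper_width: 14.2
```

Request:
carry_out(increments=[[[0,-0.03,0],[20,0,8],1],[[0,-0.08,0],[55,0,22],1],[[0,-0.12,0],[95,0,38],1],[[0,-0.15,0],[135,0,55],1],[[0,-0.18,0],[175,0,71],1],[[0,-0.193,0],[215,0,88],1],[[0,-0.193,0],[250,0,102],1],[[0,-0.193,0],[280,0,115],1],[[0,-0.193,0],[302,0,124],1],[[0,-0.193,0],[315,0,129],1]])

```text
time_s: 5.68
ee_pos: [533.4, 152.8, 358.5]
ee_rot: [-89.9, 0.0, 82.1]
force: [-0.8, -0.8, -2.4]
gripper_width: 13.6
```

Request:
carry_out(increments=[[[0,0,0],[0,0,0],1],[[0,0,0],[0,0,0],1]])

```text
time_s: 5.85
ee_pos: [534.0, 150.1, 358.9]
ee_rot: [-89.9, 0.1, 82.0]
force: [-0.7, -0.5, -0.3]
gripper_width: 13.6
```

```bash
python3 - <<'E'
from h import *
s=env.state();print(s['gripper_width'],s['force'],s['torque'],s['ee_pos'],s['ee_rot'])
inc([534.1,150.7,330],81.9)
f=grab('wrist');cv2.imwrite('pics/w4.png',cv2.resize(f['frame'][60:300,110:430],(800,600)))
E
```

```text
13.603747359160815 [-0.66346752 -0.45008444 -0.25771854] [ 0.01476117 -0.02921019 -0.02522606] [534.03482015 150.09873718 358.92860713] [-8.99296163e+01  8.18797383e-02  8.20064456e+01]
turn [-0.0012  0.0019 -0.0014] shift [ 0.6 28.9 -0. ]
```

View pics/w4.png

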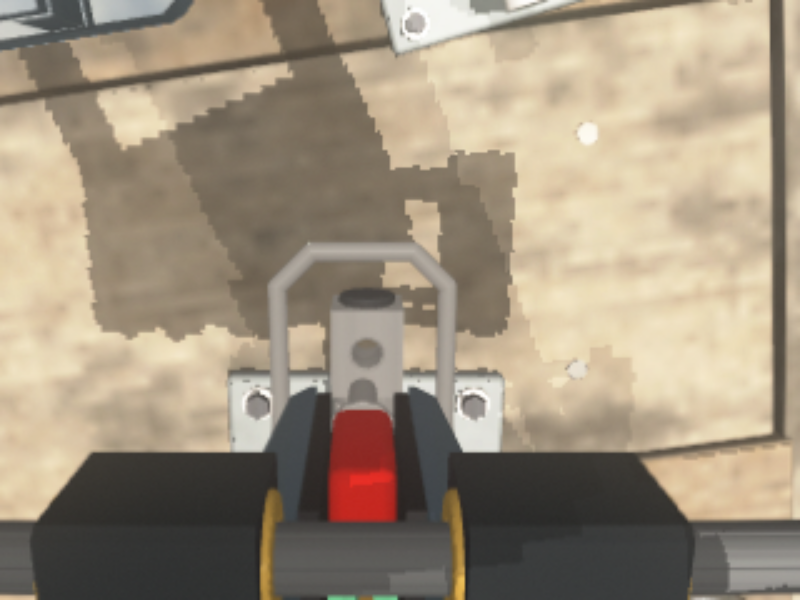

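The shaft end, the hole at (367,352), the pin tip at (363,390) and the loop are all in line. I recompute the hole from here.

```bash
python3 - <<'E'
from h import *
f=grab('wrist');s=env.state()
g=f['frame'].astype(float).mean(2)
print(g[193:212,247:268].round().astype(int))
for p in ([256.7,200.8],):
    q=onz(f,[p],82)[0]; R0=R.from_euler('xyz',s['ee_rot'],degrees=True)
    print(q.round(1),R0.inv().apply(q-s['ee_pos']).round(1))
E
```

```text
[[169 169 168 167 167 166 168 170 169 168 169 170 172 171 172 171 170 169
  168 168 167]
 [168 168 167 167 167 167 168 167 165 157 157 158 165 168 170 171 170 170
  169 168 167]
 [168 168 168 166 166 166 164 152 136 129 123 128 129 142 159 168 170 169
  169 168 167]
 [169 169 167 167 165 158 139 124 112 112 113 111 111 116 139 153 166 169
  169 169 167]
 [169 168 168 166 158 140 120 112 113 113 113 113 112 112 133 140 153 169
  169 168 168]
 [168 168 168 166 148 127 116 116 115 116 115 114 115 117 117 126 142 166
  169 169 167]
 [169 168 168 163 137 117 118 119 120 120 119 120 121 120 117 112 134 155
  168 168 168]
 [169 168 168 157 137 116 118 120 121 122 122 122 122 120 115 114 126 153
  168 168 167]
 [168 167 167 155 132 114 116 121 122 122 124 122 120 117 115 113 130 153
  168 169 168]
 [167 167 167 160 143 116 115 116 120 120 121 119 118 117 117 115 144 156
  168 167 168]
 [169 168 167 161 154 123 117 117 117 118 118 119 120 119 119 119 153 163
  168 168 167]
 [168 167 166 167 156 140 123 121 122 122 122 121 121 120 122 140 156 166
  169 168 167]
 [168 167 167 166 163 157 143 127 124 123 122 121 125 124 142 159 165 170
  169 169 167]
 [169 168 167 167 166 164 159 153 139 131 130 131 143 146 161 166 170 170
  169 168 167]
 [168 168 167 166 167 168 167 166 164 164 163 163 164 164 167 170 171 171
  168 168 167]
 [168 168 167 166 167 167 168 170 169 167 167 166 168 171 171 170 171 170
  169 167 168]
 [168 168 168 166 167 167 168 170 170 169 169 169 170 170 172 170 170 170
  169 168 168]
 [169 168 167 167 166 167 166 166 167 166 169 170 170 170 171 170 170 170
  169 168 167]
 [169 168 167 167 165 160 150 141 139 149 160 165 170 169 171 170 170 170
  169 168 167]]
[534.2 150.3  82. ] [  1.6 277.3   0. ]
```

Request:
carry_out(increments=[[[0,0,0],[0.5,8,0],1],[[0,0,0],[0.7,18,0],1],[[0,0,0],[0.7,25,0],1],[[0,0,0],[0.7,28,0],1],[[0,0,0],[0.7,28,0],1],[[0,0,0],[0.7,28,0],1],[[0,0,0],[0.7,28,0],1],[[0,0,0],[0.7,28,0],1]])

```text
time_s: 6.62
ee_pos: [534.4, 150.9, 332.2]
ee_rot: [-90.1, -0.0, 81.9]
force: [0.1, -0.2, -1.1]
gripper_width: 13.7
```

Request:
carry_out(increments=[[[0,0,0],[0,0,0],1]])

```text
time_s: 6.7
ee_pos: [534.3, 150.9, 332.2]
ee_rot: [-90.0, -0.0, 81.9]
force: [0.1, 0.1, -0.7]
gripper_width: 13.6
```

```bash
python3 - <<'E'
from h import *
s=env.state();print(s['gripper_width'],s['force'],s['ee_pos'],s['ee_rot'])
inc([534.2,151.1,330],81.9)
E
```

```text
13.550052682758077 [ 0.12549031  0.08625387 -0.73733196] [534.34781918 150.92749641 332.15150503] [-9.00478504e+01 -2.54815408e-02  8.19376444e+01]
turn [0.0008 0.0007 0.0004] shift [0.1 2.2 0.2]
```

Contact with the top would come at TCP z≈324 (8 mm down). I lower gently in 1.5 mm rows to about 5 mm past that.

Request:
carry_out(increments=[[[0,0,0],[0.1,3,0],1],[[0,0,0],[0.1,5,0],1],[[0,0,0],[0.1,7,0],1],[[0,0,0],[0.1,8,0],1],[[0,0,0],[0.1,9,0],1],[[0,0,0],[0.1,10,0],1],[[0,0,0],[0.1,10.5,0],1],[[0,0,0],[0.1,10.5,0],1]])

```text
time_s: 7.37
ee_pos: [534.2, 151.0, 321.1]
ee_rot: [-90.0, -0.0, 81.9]
force: [-0.2, -0.7, -1.6]
gripper_width: 13.8
```

Request:
carry_out(increments=[[[0,0,0],[0,1.5,0],1],[[0,0,0],[0,3,0],1],[[0,0,0],[0,4.5,0],1],[[0,0,0],[0,6,0],1],[[0,0,0],[0,6,0],1],[[0,0,0],[0,6,0],1]])

```text
time_s: 7.87
ee_pos: [534.2, 150.9, 315.1]
ee_rot: [-90.0, 0.0, 81.9]
force: [-0.1, -0.1, -0.9]
gripper_width: 13.6
```

Request:
carry_out(increments=[[[0,0,0],[0,3,0],1],[[0,0,0],[0,6,0],1],[[0,0,0],[0,9,0],1],[[0,0,0],[0,12,0],1],[[0,0,0],[0,15,0],1],[[0,0,0],[0,18,0],1],[[0,0,0],[0,20,0],1],[[0,0,0],[0,21.5,0],1],[[0,0,0],[0,21.5,0],1],[[0,0,0],[0,21.5,0],1]])

```text
time_s: 8.7
ee_pos: [534.3, 151.0, 293.7]
ee_rot: [-90.0, -0.0, 81.9]
force: [-0.1, -0.0, -0.7]
gripper_width: 13.7
```

Request:
carry_out(increments=[[[0,0,0],[0,1,0],1],[[0,0,0],[0,1.5,0],1],[[0,0,0],[0,2,0],1],[[0,0,0],[0,2.5,0],1],[[0,0,0],[0,2.5,0],1],[[0,0,0],[0,2.5,0],1]])

```text
time_s: 9.2
ee_pos: [534.3, 151.0, 291.3]
ee_rot: [-90.0, -0.0, 81.9]
force: [-0.6, -0.1, -1.2]
gripper_width: 14.2
```

Request:
carry_out(increments=[[[0,0,0],[0,0.5,0],1],[[0,0,0],[0,1,0],1],[[0,0,0],[0,1.5,0],1],[[0,0,0],[0,1.5,0],1],[[0,0,0],[0,1.5,0],1]])

```text
time_s: 9.62
ee_pos: [534.3, 150.9, 289.9]
ee_rot: [-90.0, -0.0, 81.9]
force: [-0.2, 0.3, 0.6]
gripper_width: 14.1
```

Request:
carry_out(increments=[[[0,0,0],[0,0.5,0],1],[[0,0,0],[0,1,0],1],[[0,0,0],[0,1,0],1]])

```text
time_s: 9.87
ee_pos: [534.2, 150.9, 289.8]
ee_rot: [-90.0, -0.0, 81.9]
force: [-2.3, -0.1, 6.6]
gripper_width: 13.9
```

Seated: contact came at TCP z=289.8, exactly the expected level. Release and rise.

Request:
carry_out(increments=[[[0,0,0],[0,-0.8,0],1],[[0,0,0],[0,-0.8,0],0.8],[[0,0,0],[0,-0.8,0],0.6],[[0,0,0],[0,-0.8,0],0.6],[[0,0,0],[0,-0.8,0],0.6],[[0,0,0],[0,-0.8,0],0.6]], force=10)

```text
time_s: 10.37
ee_pos: [534.3, 151.0, 289.4]
ee_rot: [-90.0, -0.0, 81.9]
force: [-0.1, 0.2, 0.0]
gripper_width: 36.1
```

Request:
carry_out(increments=[[[0,0,0],[0,-10,0],0.6],[[0,0,0],[0,-30,0],0.6],[[0,0,0],[0,-60,0],0.6],[[0,0,0],[0,-85,0],0.6],[[0,0,0],[0,-90,0],0.6],[[0,0,0],[0,-90,0],0.6],[[0,0,0],[0,-90,0],0.6]])

```text
time_s: 10.95
ee_pos: [533.9, 150.9, 379.4]
ee_rot: [-90.0, -0.0, 81.9]
force: [0.1, 0.6, -0.9]
gripper_width: 36.6
```

```bash
python3 - <<'E'
from h import *
f=grab('wrist');s=env.state();print(s['ee_pos'],s['ee_rot'],s['gripper_width'])
cv2.imwrite('pics/w5.png',cv2.resize(f['frame'][100:340,110:430],(800,600)))
E
```

```text
[533.82128096 150.83765465 378.54028019] [-8.98855346e+01  4.08493898e-02  8.19330488e+01] 36.41446130115278
```

View pics/w5.png

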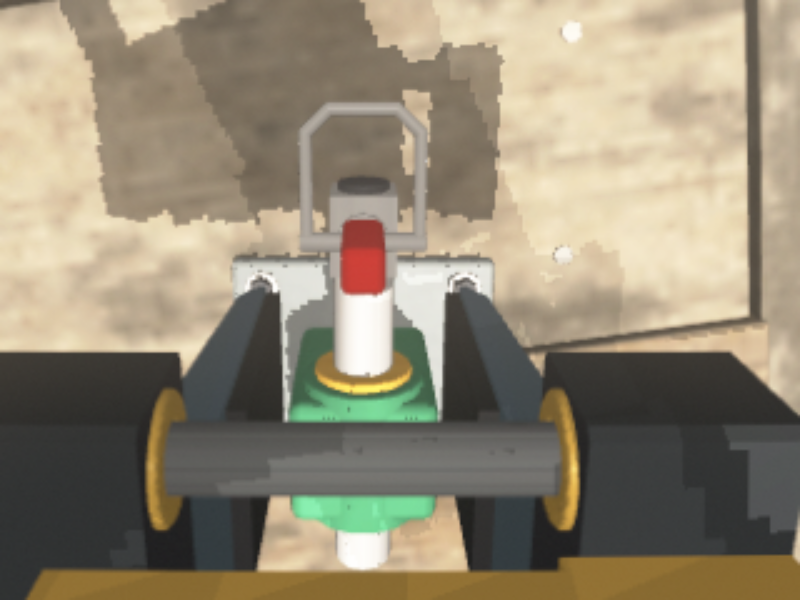

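The pin is seated upright, with the loop straight out past the shaft end and the bar at (363,108). Move 46 mm outboard, close the fingers and descend above the bar.

Request:
carry_out(increments=[[[0,0,0],[0,0,15],1],[[0,0,0],[0,0,35],1],[[0,0,0],[0,0,46],1],[[0,0,0],[0,10,46],1],[[0,0,0],[0,30,46],1],[[0,0,0],[0,50,46],1],[[0,0,0],[0,68,46],1],[[0,0,0],[0,78,46],1],[[0,0,0],[0,80,46],1],[[0,0,0],[0,80,46],1]])

```text
time_s: 11.83
ee_pos: [489.0, 157.4, 298.6]
ee_rot: [-89.9, 0.0, 81.9]
force: [0.4, 0.3, -0.0]
gripper_width: 0.2
```

Request:
carry_out(increments=[[[0,0,0],[0,0,0],1],[[0,0,0],[0,0,0],1]])

```text
time_s: 12.0
ee_pos: [489.2, 157.5, 300.4]
ee_rot: [-90.1, -0.1, 81.9]
force: [0.4, -0.7, 0.2]
gripper_width: 0.2
```

```bash
python3 - <<'E'
from h import *
s=env.state();print(s['ee_pos'],s['ee_rot'],s['gripper_width'],s['force'])
Rt=R.from_euler('xyz',[-90,0,81.9],degrees=True)
inc(np.array([534.3,150.9,282])+Rt.apply([0,0,46]),81.9)
f=grab('wrist');cv2.imwrite('pics/w6.png',cv2.resize(f['frame'][60:300,110:430],(800,600)))
E
```

```text
[489.24791139 157.51504584 300.42520782] [-9.01140865e+01 -5.56564956e-02  8.19321194e+01] 0.2217989482023189 [ 0.4248636  -0.69291745  0.22268424]
turn [0.002  0.0006 0.001 ] shift [-0.2 18.4  0.5]
```

View pics/w6.png

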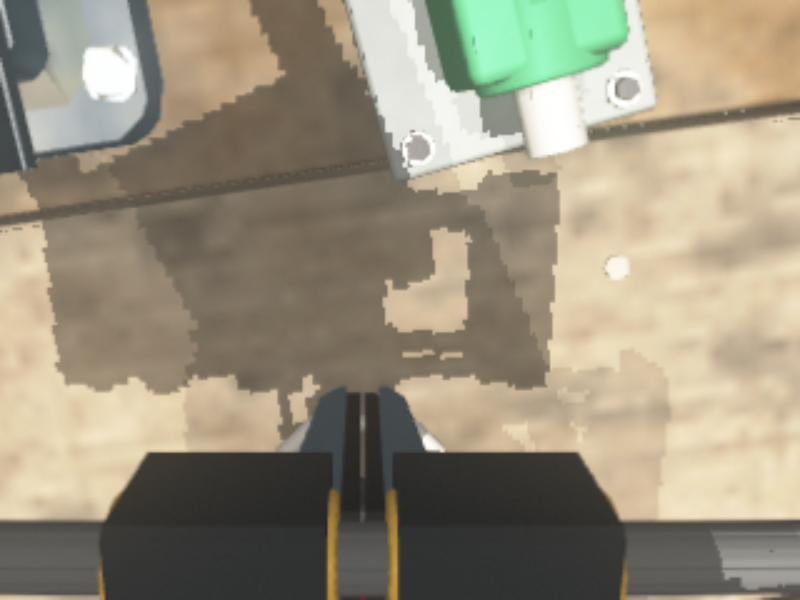

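The closed fingers sit over the bar, whose ends are visible either side at (290,440) and (435,440). Press and follow.

Request:
carry_out(increments=[[[0,0,0],[0,8,0],1],[[0,0,0],[0,14,0],1],[[0,0,0],[0,18,0],1],[[0,0,0],[0,20,0],1],[[0,0,0],[0,22,0],1],[[0,0,0],[0,24,0],1],[[0,0,0],[0,24,0],1]])

```text
time_s: 12.63
ee_pos: [488.5, 157.4, 275.4]
ee_rot: [-89.9, 0.0, 81.9]
force: [-2.5, -0.6, 3.0]
gripper_width: 0.5
```

Request:
carry_out(increments=[[[0,0,0],[0,3,-0.3],1],[[0,0,0],[0,6,-0.8],1],[[0,0,0],[0,9,-1.3],1],[[0,0,0],[0,12,-2],1],[[0,0,0],[0,15,-2.6],1],[[0,0,0],[0,18,-3.2],1],[[0,0,0],[0,20,-3.6],1],[[0,0,0],[0,20,-3.6],1]])

```text
time_s: 13.3
ee_pos: [493.1, 156.9, 255.5]
ee_rot: [-90.1, -0.0, 81.9]
force: [1.7, 0.1, 3.0]
gripper_width: 0.5
```

Request:
carry_out(increments=[[[0,0,0],[0,2,-0.4],1],[[0,0,0],[0,4,-0.8],1],[[0,0,0],[0,6,-1.2],1],[[0,0,0],[0,8,-1.6],1],[[0,0,0],[0,9,-1.6],1],[[0,0,0],[0,9,-1.6],1]])

```text
time_s: 13.8
ee_pos: [492.9, 156.5, 245.7]
ee_rot: [-89.8, 0.1, 81.9]
force: [0.6, -0.5, -0.5]
gripper_width: 0.3
```

The force dropped away, so the loop has likely snapped shut. Back out and look.

Request:
carry_out(increments=[[[0,0,0],[0,-5,3],1],[[0,0,0],[0,-15,5],1],[[0,0,0],[0,-40,5],1],[[0,0,0],[0,-75,5],1],[[0,0,0],[0,-110,10],1],[[0,0,0],[0,-140,20],1],[[0,0,0],[0,-150,20],1],[[0,0,0],[0,-150,20],1]])

```text
time_s: 14.47
ee_pos: [473.6, 159.6, 399.7]
ee_rot: [-90.3, -0.2, 82.0]
force: [1.2, 0.5, -0.3]
gripper_width: 0.4
```

Request:
carry_out(increments=[[[0,0,0],[-30,0,-15],1],[[0,0,0],[-70,0,-30],1],[[0,0,0],[-110,0,-45],1],[[0,0,0],[-140,0,-60],1],[[0,0,0],[-150,0,-60],1],[[0,0,0],[-150,0,-60],1]])

```text
time_s: 14.97
ee_pos: [512.1, 0.4, 394.4]
ee_rot: [-89.7, 0.0, 81.7]
force: [-0.8, 0.4, -0.5]
gripper_width: 0.2
```

```bash
python3 - <<'E'
from h import *
f=grab('wrist');a=grab('scene');s=env.state();print(s['ee_pos'],s['force'])
C=cloud(a);d=np.linalg.norm(C-np.array([530,151,80]),axis=2);v,u=np.unravel_index(d.argmin(),d.shape);print(u,v)
A=cv2.resize(a['frame'][v-36:v+36,u-48:u+48],(400,300),interpolation=cv2.INTER_CUBIC)
cv2.imwrite('pics/e.png',np.hstack([A,cv2.resize(f['frame'][:300,112:],(400,300),interpolation=cv2.INTER_CUBIC)]))
E
```

```text
[511.97899884   2.82547274 395.1491572 ] [-0.058809    0.59173211 -0.01653836]
224 143
```

View pics/e.png

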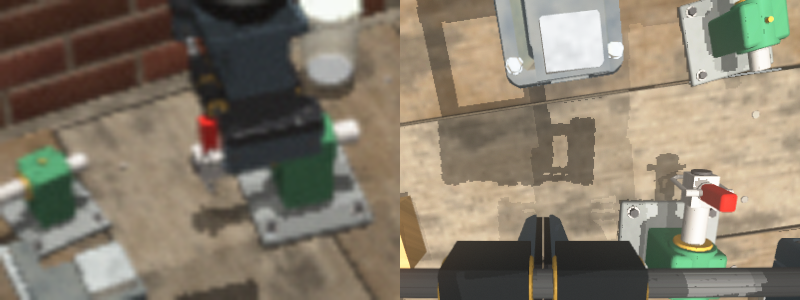

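```bash
python3 - <<'E'
from h import *
f=grab('wrist')
cv2.imwrite('pics/e2.png',cv2.resize(f['frame'][150:270,350:510],(800,600),interpolation=cv2.INTER_CUBIC))
C=cloud(f);hsv=cv2.cvtColor(f['frame'],cv2.COLOR_BGR2HSV)
rd=((cv2.inRange(hsv,(0,150,60),(7,255,255))|cv2.inRange(hsv,(173,150,60),(180,255,255)))>0)&(C[...,2]>70)
P=C[rd];z=np.percentile(P[:,2],97);print('top z',z,P[P[:,2]>z-4].mean(0))
E
```

```text
top z 124.58466466142434 [531.04256739 147.64355132 126.5616477 ]
```

View pics/e2.png

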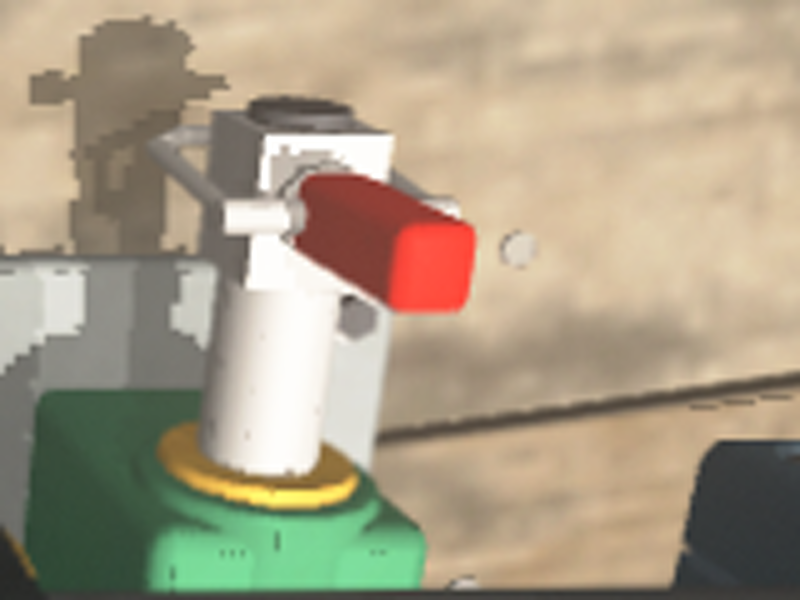

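The loop hangs down beside the shaft, with its leg running from (250,215) to (165,150) and under the shaft. The shoulder sits on the flat, and the head top measures 124.6 mm against 124 expected. Nothing touches the pin, so I hand in.

```bash
python3 -c "
from h import *
print(env.job_done())"
```

```text
the job is handed in; nothing more can be done
None
```

The hitch pin is in the larger stand's shaft with its loop snapped shut, and I handed the job in at about 15 s of robot time.

- **Pin:** I gripped the head by its y faces and lifted it out of the rack. It was lowered into the cross hole, which I had found by wrist camera. It went in without resistance, and the shoulder met the shaft at the expected height with about 7 N.
- **Loop:** I released the pin and pressed the bar down with closed fingers at about 3–4 N. The force fell to zero past the snap point.
- **Last checks:** The closing picture shows the loop hanging beside the shaft and passing under it. The head top measured 124.6 mm against 124 mm expected, and the gripper was clear at hand-in.
- **Disagreements:** The top and wrist cameras put the hole about 3 mm apart in y. I used the wrist value, and the pin fitted. The last wrist reading put the head about 4 mm to the side of where it was released. It was taken from the edge of the picture while the arm was still settling, so I put it down to measurement.
- **Not checked:** I took no final picture of the bystander objects. The arm stayed well clear of them throughout.

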